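# Close a repair job: sort the leftovers and show its notched tag to the code reader

### The job

Book out the finished job on the plywood board: put its leftover hex nut into the large bin and its leftover hinge pin into the small bin. Then take the tag from the left-hand rest and hold it level, label up, about 10 cm over the black pad of the code reader, centred on the pad and with its length along it, the notched end towards the reader's head; finish still holding it there, in the air. Leave the right-hand tag in its rest and do not disturb the padlock, the brass knob or the tape roll.

Things in the scene. Friction and masses are not known exactly. Their poses are not given: they have to be found in the camera images.
- nut_center (a point): big steel hex nut lying flat on the near part of the board, 35 mm across corners (along its x), 30 mm across flats (along its y), 16 mm high, 0.09 kg; the point is its centre, 8 mm above the board top
- pin_center (a point): steel hinge pin lying on the near part of the board, 55 mm long (along its y), about 10 mm thick (8 mm to grip across, along its x), with a small head, 0.03 kg; the point is its centre, 5 mm above the board top
- large_bin: large yellow stacking bin with a few small nuts on its floor, fixed, 113 (x) x 154 (y) x 60 mm high, walls 2 mm, inside 102 x 142 mm, floor 2 mm thick; the wall on its -x side, towards the robot, is only 30 mm high. Origin at the centre of its underside, z up. The two bins may have changed places
- small_bin: small yellow stacking bin, empty, fixed, 93 (x) x 124 (y) x 50 mm high, walls 2 mm, inside 80 x 112 mm, floor 2 mm thick; the wall on its -x side is only 25 mm high. Origin at the centre of its underside, z up
- tag_a_center (a point): job tag: plain steel plate, 110 long x 40 wide x 6 mm, 0.06 kg, with a bar-code label (both ends alike) on one face only. A notch 16 x 14 mm in one corner alone tells its ends apart. Site at the plate's centre; x along the length to the notched end, z out of the label. Starts in either rest, label face uppermost, sloping 0.5 rad
- tag_a_notch (a point): middle of the notched end of that tag, 55 mm from its centre along its x; axes as the tag's
- tag_b_center (a point): second tag, exactly like the first, same axes, in the other rest. Either tag may be in the left-hand rest; one of the two has its notched end at the top of the slope, the other at the bottom
- tag_b_notch (a point): middle of the notched end of the second tag, 55 mm from its centre along its x; axes as the tag's
- left_rest (a point): centre of the tag in the left-hand rest (larger y), 50 mm above the counter. The fixed plywood board, 210 x 210 x 8 mm, has x away from the robot, z up (the point's axes). Rests: wooden strips 20 mm wide, 100 mm apart, rising along +x at 0.5 rad, lip at the low end; the tag overhangs 10 mm on either side, its long edges are free to grip
- right_rest (a point): the same for the right-hand rest; the tag in it stays there
- pad_center (a point): centre of the top of the code reader's black rubber pad, 110 (x) x 70 (y) x 3 mm, flat on the counter, fixed. x points along the pad to the reader's head, z up. The head is a grey box on a post, 60 mm wide, its front 110 mm from here along x, its top 140 mm above the counter
- pad_head_end (a point): end of the pad, 55 mm from its centre towards the reader's head, over which the notched end belongs
- padlock: bystander, to be left alone; small brass padlock, 59 x 38 x 13 mm, lying on the counter; origin at the centre of its underside
- knob: bystander, to be left alone; turned brass furniture knob standing on the counter, 35 mm diameter, 37 mm high; origin at the centre of its underside
- tape: bystander, to be left alone; roll of brown tape lying flat on the counter, 74 mm diameter, 25 mm high; origin at the centre of its underside
Not all that is in view belongs to the job. What is shaped like the small_bin but turquoise is not meant.

How it is judged:
By the outcome, as a careful person would: the job done as asked, in the order asked, and still so for the second after the job is handed in, while the arm keeps its last pose, push and grip.
It also fails if it takes over 61 s, if anything falls off the work surface, if the arm or the gripper's body presses on something with over 40 N, if the wrist force passes 120 N, or if a joint passes its speed limit or range.

### The arm

A 6-joint arm with a two-finger parallel gripper is mounted at the origin on the work surface; the furniture and walls round the work are solid. World frame = base frame: x ahead of the robot, y to its left, z up, the work surface at z = 0. Lengths are in m, angles in rad, forces in N, time in s.
With the tool pointing down it reaches from about 0.275 to 0.725 m from the base axis. Payload 15.9 kg.
Tool frame: the origin (TCP) lies where the fingers leave the gripper's body, on its centre line; the fingertips stand 73 mm ahead of it and the grasp point (between the pads) lies 54 mm ahead of it (ctrl.grip_point_offset is the distance from the TCP to the grasp point, in m); z points along the fingers, y is the line along which they close (so a half turn about z gives the same grasp; the last joint's range is limited). The gripper opens to 85 mm and grips with 20 to 120 N. Pads are 22 mm wide; open, the fingers measure 114 mm over their backs; the gripper's body (76 mm by 85 mm) begins 54 mm behind the grasp point. The pads swing forward as they close: fully open they stand 13 mm farther back than shut.
Start: joints at [-1.13, 0.213, -0.034, 1.323, 0, 1.571], TCP at [0.213, -0.452, 0.304] pointing down, gripper open.
Joint ranges: [-2.98, 2.98], [-0.74, 1.72], [-1.14, 1.35], [-2.1, 2.04], [-1.57, 1.44], [-3.14, 3.14]. Speed limits (rad/s): [1.89, 1.89, 2.39, 2.57, 3.14, 3.14].

### API

Orientations are given as a unit quaternion [w, x, y, z].
In Python, from station import ctrl, effector, imaging, order gives the robot as it stands. Calls block until the motion is done:
- ctrl.move_to(position, orientation): joint-space move of the TCP to a pose.
- ctrl.servo_line(position, attitude=None, velocity=0.15, threshold=None): straight line of the TCP; attitude=None keeps the orientation; velocity is the mean speed in m/s. With threshold (N) it stops when the force on the tool has changed by that much, and returns True; else False.
- ctrl.move_joints(angles): joint-space move.
- effector.release() and effector.close(f_grip=None): open the fingers fully, or close them until they stop; f_grip is the grip in N (None keeps the last).
- ctrl.hold(seconds).
- ctrl.ik(position, orientation): joint angles nearest the present ones, or None.
- ctrl.get_state(): the state.
- imaging.snapshot(name): name is "scene" or "top" or "wrist"; returns the picture (400x640x3 uint8, blue, green, red); there is no depth.
- imaging.calibration(name): a dict with "fx", "fy", "cx", "cy" (pixels), "origin" and "rotation" of the camera in the world; the wrist camera has in their place "hand_eye" (4x4, takes a point from camera to tool coordinates, whose origin is the TCP and whose axes are the flange's). Camera axes: x right, y down, z forward; pixel columns grow to the right and rows downward; lengths in m; the calibration is good to about 2 mm. A picture is of the moment at which its call begins: read the wrist's pose just before it. calibration takes no time and is no camera call.
A pose or a line that the arm cannot do raises ctrl.PlanningError and nothing moves.
- order.job_done(): hands the job in; it is judged then, once.
The state is a dict: "time_s": time; "qpos": joint angles; "joint_vel": joint speeds; "joint_efforts": joint torques, N m; "tcp_pos": TCP position; "tool_rot": TCP orientation; "ft_force": force on the tool from outside, world axes, zero at the start; "torque": the same for the moment, N m; "opening": finger opening in m; "gripper_force": force on a finger pad.
Only numpy, scipy, OpenCV 4.12 (cv2) and the standard library are available. Lean on these libraries where they do the work, as an engineer would, in place of code of your own. Each camera call takes 0.05 s, during which the arm holds its last target. There are 200 camera calls.

## Working session

There is one attempt and no reset: what is moved stays moved. The work goes in short steps, each a Python script; the robot and the scene stay as the last script left them, time stands still between calls to the robot, and variables do not carry over. Pictures are saved under pics/ and viewed, at most 10 in all, crops included, and the job is handed in when it is done.

```bash
mkdir -p pics; ls
python3 - <<'E'
from station import ctrl, effector, imaging, order
import cv2
for n in("scene","top"):
    im=imaging.snapshot(n); cv2.imwrite(f"pics/{n}0.png",im); print(n,imaging.calibration(n))
print(imaging.calibration("wrist")); print(ctrl.get_state())
E
```

```text
pics
scene {'fx': 397.24940689896357, 'fy': 397.24940689896357, 'cx': 317.9087360359188, 'cy': 199.06922368928448, 'origin': array([ 1.35722135, -0.02196144,  0.63976841]), 'rotation': array([-0.35304493,  0.63101234,  0.60492826, -0.33353337])}
top {'fx': 370.6029037937641, 'fy': 370.6029037937641, 'cx': 323.6179676585457, 'cy': 201.61609671931183, 'origin': array([0.29409857, 0.00202786, 1.16345786]), 'rotation': array([-0.05964383,  0.7057823 , -0.70452195,  0.04430341])}
{'fx': 294.5857841653283, 'fy': 294.5857841653283, 'cx': 316.97893414836534, 'cy': 206.01007477754197, 'hand_eye': array([[-4.50862445e-04, -9.50285886e-01, -3.11378439e-01,
         7.99285306e-02],
       [ 9.99999620e-01, -6.60711325e-04,  5.68447748e-04,
         4.37198487e-04],
       [-7.45919133e-04, -3.11378064e-01,  9.50285823e-01,
        -6.99534820e-02],
       [ 0.00000000e+00,  0.00000000e+00,  0.00000000e+00,
         1.00000000e+00]])}
{'time_s': 0.1, 'qpos': array([-1.13000850e+00,  2.13322106e-01, -3.49376317e-02,  1.32352113e+00,
        1.66782263e-06,  1.57080920e+00]), 'joint_vel': array([-0.00118293, -0.00125793,  0.00115572,  0.0005839 , -0.00074683,
       -0.0008877 ]), 'joint_efforts': array([-3.06431793e-04, -6.87253046e+01,  4.87800193e+01,  1.23854110e-02,
       -8.80560947e-05,  1.33288896e-05]), 'tcp_pos': array([ 0.21323256, -0.45200875,  0.30348135]), 'tool_rot': array([-4.80544248e-04,  9.75812699e-01,  2.18607719e-01, -1.06806469e-04]), 'ft_force': array([ 0.99420217,  0.36087283, -0.40281603]), 'torque': array([0.01824398, 0.02433267, 0.0135137 ]), 'gripper_force': 0.0, 'opening': 0.08492982864138622}
```

View pics/scene0.png

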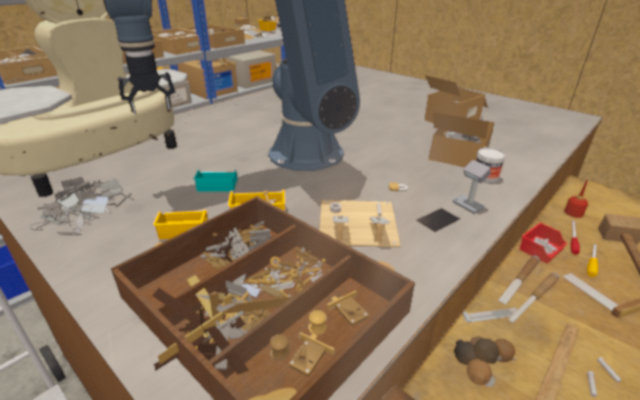

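View pics/top0.png

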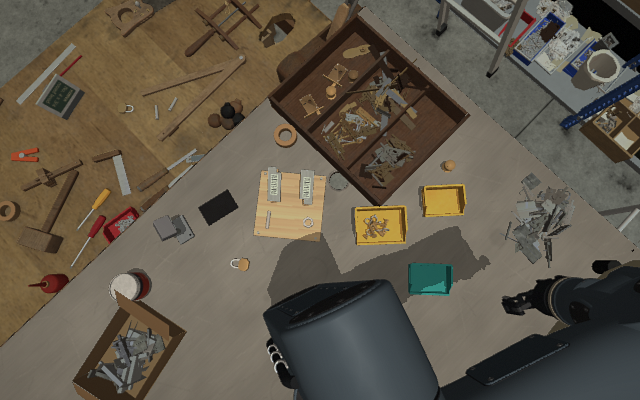

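The top view shows the board at (290,205), with tags at (273,185) and (307,186), the pin at (268,220) and the nut at (308,222). The large bin with nuts is at (380,225), the small yellow bin at (444,200) and the turquoise decoy at (430,279). The pad is at (217,206), the reader head at (172,228), the padlock at (240,264), the tape at (285,135) and the knob at (448,166). A grey ring at (338,181) could be mistaken for the nut.

```bash
cat > h.py <<'E'
import numpy as np, cv2
from scipy.spatial.transform import Rotation as R
from station import ctrl, effector, imaging, order
def ray(name,uv,z,T=None):
    "pixel -> world point at height z; T=(pos,quat) of the tool for the wrist"
    c=imaging.calibration(name)
    d=np.array([(uv[0]-c["cx"])/c["fx"],(uv[1]-c["cy"])/c["fy"],1.])
    if name=="wrist":
        H=c["hand_eye"]; Rt=R.from_quat(T[1],scalar_first=True)
        o=np.array(T[0])+Rt.apply(H[:3,3]); d=Rt.apply(H[:3,:3]@d)
    else:
        o=c["origin"]; d=R.from_quat(c["rotation"],scalar_first=True).apply(d)
    return o+d*(z-o[2])/d[2]
def down(yaw):
    "tool z down, tool y (closing line) at world angle yaw"
    y=np.array([np.cos(yaw),np.sin(yaw),0]); z=np.array([0,0,-1.]); 
    return R.from_matrix(np.c_[np.cross(y,z),y,z]).as_quat(scalar_first=True)
def near(p,cands):
    q0=ctrl.get_state()["qpos"]; best=None
    for c in cands:
        q=ctrl.ik(p,c)
        if q is not None:
            s=abs(np.array(q)-q0).max()
            if best is None or s<best[0]: best=(s,c)
    return best[1]
E
python3 - <<'E'
from h import *
im=cv2.imread("pics/top0.png")
cv2.imwrite("pics/topc.png",cv2.resize(im[120:290,150:350],None,fx=4,fy=3.5*4/3.5,interpolation=cv2.INTER_CUBIC)[:600] if 0 else cv2.resize(im[150:290,150:350],None,fx=4,fy=4,interpolation=cv2.INTER_CUBIC))
for n,uv,z in[("nut",(308,222),.024),("pin",(268,220),.013),("large",(380,226),.06),("small",(444,201),.05),("L",(273,185),.053),("R",(307,186),.053),("pad",(217,206),.003),("head",(172,228),.14),("padlock",(240,264),.01),("tape",(285,135),.025),("knob",(448,166),.037),("tray",(377,203),.05)]: print(n,ray("top",uv,z).round(3))
E
```

```text
nut [0.399 0.075 0.024]
pin [0.406 0.201 0.013]
large [ 0.384 -0.142  0.06 ]
small [ 0.461 -0.337  0.05 ]
L [0.51  0.182 0.053]
R [0.507 0.077 0.053]
pad [0.452 0.367 0.003]
head [0.371 0.447 0.14 ]
padlock [0.27  0.285 0.01 ]
tape [0.678 0.151 0.025]
knob [ 0.573 -0.358  0.037]
tray [ 0.455 -0.135  0.05 ]
```

View pics/topc.png

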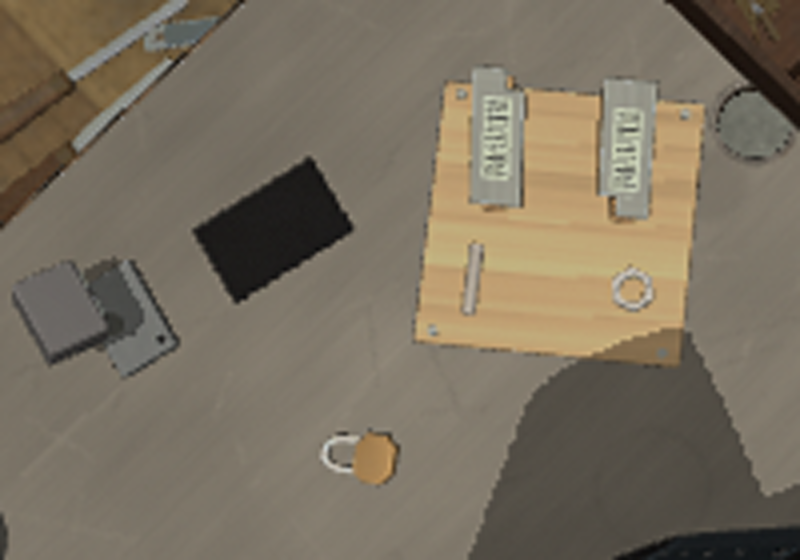

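The left tag's notch is at its upper end, crop (512,85), and the right tag's is at its lower end. The nut is the ring on the board at crop (633,289). The grey disc at (755,120) lies off the board, so it isn't the nut. The pin is at crop (472,278). I'll move over the board for a close look.

Run:
```python
from h import *
c=lambda u,v:(150+u/4,150+v/4)
P=lambda u,v,z:ray("top",c(u,v),z)
pc=[P(*p,.003) for p in[(310,157),(352,228),(238,302),(193,231)]]
print("pad",np.mean(pc,0).round(4),[np.round(x[:2],3) for x in pc]); d=(pc[2]+pc[3]-pc[0]-pc[1]); print("pad yaw",np.arctan2(d[1],d[0]))
hb=[P(*p,.14) for p in[(15,298),(68,262),(107,335),(50,362)]]; print("head",np.mean(hb,0).round(3))
a,b=P(476,243,.013),P(467,313,.013); d=a-b; print("pin",(a+b)/2,np.arctan2(d[1],d[0]))
a,b=P(445,82,.008),P(417,340,.008); d=a-b; by=np.arctan2(d[1],d[0]); print("board yaw",by); a,b=P(703,105,.008),P(681,364,.008);d=a-b;print(np.arctan2(d[1],d[0]))
# bins yaw later; look
p=np.array([.42,.14,.2])
q=near(p,[down(by+np.pi/2),down(by-np.pi/2)])
t0=ctrl.get_state()["time_s"]; ctrl.move_to(p,q); s=ctrl.get_state(); print(t0,s["time_s"],s["qpos"].round(3),s["tcp_pos"],list(s["tool_rot"]),ctrl.grip_point_offset)
im=imaging.snapshot("wrist"); cv2.imwrite("pics/w1.png",im)
```

```text
pad [0.4477 0.3622 0.003 ] [array([0.506, 0.335]), array([0.449, 0.299]), array([0.39 , 0.388]), array([0.446, 0.426])]
pad yaw 2.155429583456592
head [0.37  0.467 0.14 ]
pin [0.40814428 0.20148578 0.013     ] -0.10265555319700545
board yaw -0.07813925319721006
-0.08048684248704632
0.1 2.3667 [ 0.32   0.145 -0.385  1.04  -0.     0.4  ] [0.42029081 0.13946926 0.20009925] [np.float64(0.00010567897214659814), np.float64(0.03985802726779198), np.float64(0.9992053468285058), np.float64(-3.692696017750499e-05)] 0.0539
```

View pics/w1.png

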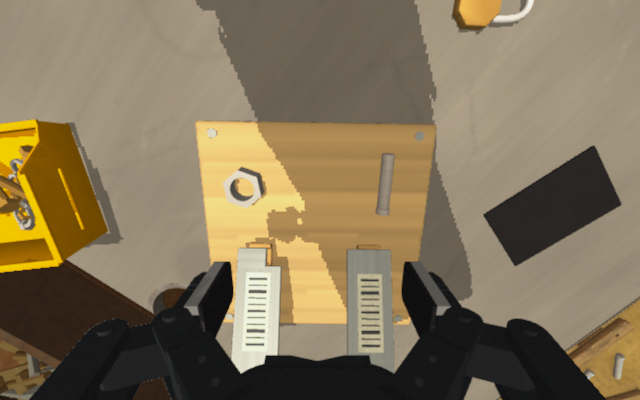

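The nut is at (244,187), the pin at (385,184) and the pad at (552,206). Next, an enlarged crop for the angles.

Run:
```python
import cv2,numpy as np
im=cv2.imread("pics/w1.png")
r=lambda a:cv2.resize(a,(400,480),interpolation=cv2.INTER_CUBIC)
cv2.imwrite("pics/w1c.png",np.hstack([r(im[157:217,220:270]),r(im[145:220,355:417.5.__int__()])]))
```

```text
(no output)
```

View pics/w1c.png

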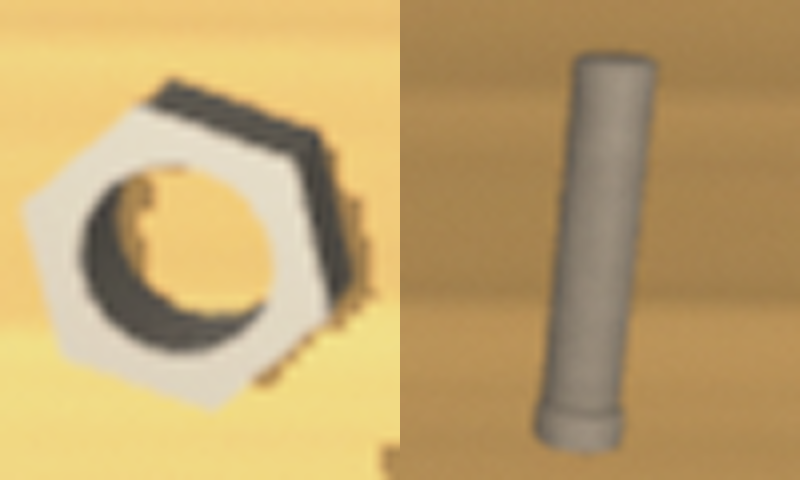

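```bash
cat > pick1.py <<'E'
from h import *
im=cv2.imread("pics/top0.png"); hsv=cv2.cvtColor(im,cv2.COLOR_BGR2HSV)
m=cv2.inRange(hsv,(18,150,120),(32,255,255)); m[:,:340]=0; m[:,480:]=0; m[:180]=0; m[255:]=0
m=cv2.morphologyEx(m,cv2.MORPH_CLOSE,np.ones((5,5)))
bins={}
for c in sorted(cv2.findContours(m,cv2.RETR_EXTERNAL,2)[0],key=cv2.contourArea)[-2:]:
    box=cv2.boxPoints(cv2.minAreaRect(c)); w=np.array([ray("top",p,.045) for p in box]); e=np.diff(w[:3],axis=0)[:,:2]; L=np.linalg.norm(e,axis=1)
    el=e[L.argmax()]; print("bin",box.mean(0),w.mean(0).round(3),L.round(3),"long axis yaw",np.arctan2(el[1],el[0]))
T=([0.42029081,0.13946926,0.20009925],[0.0001056,0.039858,0.9992053,-0.0000369])
V=np.array([ray("wrist",(220+u/8,157+v/8),.024,T) for u,v in[(138,104),(297,155),(333,310),(213,410),(65,357),(22,207)]])
E=np.roll(V,-1,0)-V; print("nut sides",np.linalg.norm(E,axis=1).round(4))
ang=np.arctan2(E[:,1],E[:,0]); a6=np.angle(np.exp(6j*ang).mean())/6   # edge direction mod 60deg
nut=V.mean(0); ny=min([a6+np.pi/2+k*np.pi/3 for k in range(-6,7)],key=lambda a:abs(a-1.49))
P=[ray("wrist",(355+(u-400)/6.45,145+v/6.4),.015,T) for u,v in[(616,60),(580,440)]]
pin=(P[0]+P[1])/2; d=P[1]-P[0]; py=np.arctan2(d[1],d[0])
pad=np.array([ray("wrist",p,.003,T) for p in[(595,147),(620,204),(516,265),(485,213)]])
d=pad[0]+pad[1]-pad[2]-pad[3]
print("nut",nut,ny,"pin",pin,py,np.linalg.norm(P[1]-P[0]),"pad",pad.mean(0),np.arctan2(d[1],d[0]))
E
python3 pick1.py
```

```text
bin [444.44766 199.95264] [ 0.465 -0.34   0.045] [0.13  0.094] long axis yaw -1.5205444755655255
bin [380.89658 224.70753] [ 0.39  -0.146  0.045] [0.158 0.114] long axis yaw -1.5329156228404308
nut sides [0.0173 0.0174 0.018  0.0169 0.0171 0.0174]
nut [0.40108626 0.07574406 0.024     ] 1.6631199133317034 pin [0.40952445 0.20102328 0.015     ] -0.09914168782509086 0.05428602538206318 pad [0.44933124 0.36254381 0.003     ] 2.1293943861749707
```

```bash
cat >> h.py <<'E'
def pick(xy,yaw,z,f):
    q=near([*xy,.16],[down(yaw),down(yaw+np.pi)])
    ctrl.move_to([*xy,.16],q); print("hit",ctrl.servo_line([*xy,z],velocity=.12,threshold=15))
    effector.close(f); ctrl.servo_line([*xy,.19],velocity=.2)
    s=ctrl.get_state(); print("t",s["time_s"],"open",s["opening"],"gf",s["gripper_force"],s["ft_force"].round(1))
def drop(xy,yaw,z):
    q=near([*xy,.19],[down(yaw),down(yaw+np.pi)])
    ctrl.move_to([*xy,.19],q); print("hit",ctrl.servo_line([*xy,z],velocity=.15,threshold=15))
    effector.release(); ctrl.servo_line([*xy,.2],velocity=.25)
    s=ctrl.get_state(); print("t",s["time_s"],s["tcp_pos"],list(s["tool_rot"]))
E
python3 - <<'E'
from h import *
pick((.4011,.0757),1.663,.0835,60)
if ctrl.get_state()["opening"]>.02:
    drop((.388,-.145),1.615,.115)
    cv2.imwrite("pics/w2.png",imaging.snapshot("wrist"))
E
```

```text
hit False
t 4.875 open 0.028359573651158855 gf 59.2659999942407 [-0.2  0.3 -2. ]
hit False
t 7.4917 [ 0.38827524 -0.14512643  0.20045298] [np.float64(0.0005954009410662371), np.float64(-0.022105832598125007), np.float64(0.9997554260507232), np.float64(-0.00025640787783125576)]
```

View pics/w2.png

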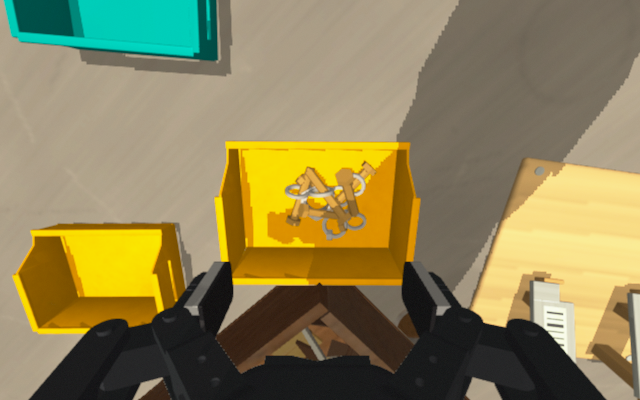

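The bin centre is at (318,210) with a pile inside it. I need to check that our nut is among it.

Run:
```python
from h import *
im=cv2.imread("pics/w2.png")
cv2.imwrite("pics/w2c.png",cv2.resize(im[135:290,210:425],None,fx=3.7,fy=3.7,interpolation=cv2.INTER_CUBIC))
```

```text
(no output)
```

View pics/w2c.png

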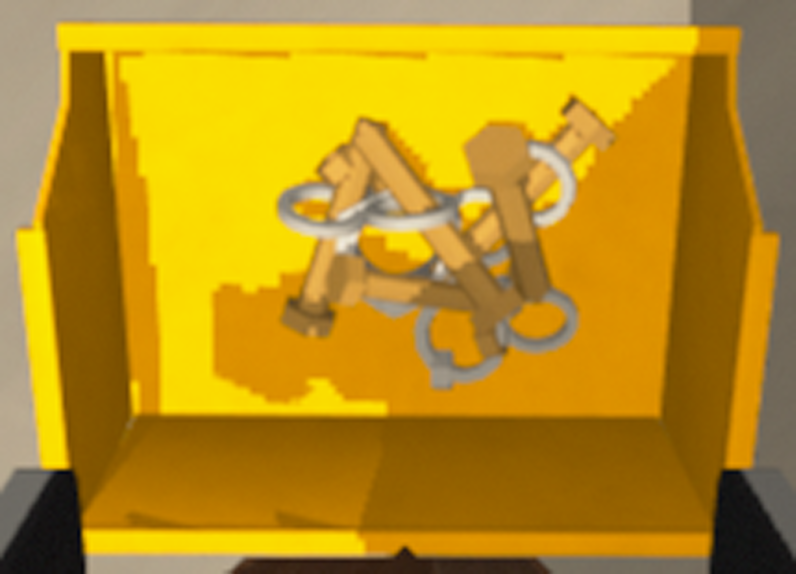

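The nut's hex edge and bore show under the decorative pile at crop (395,260), so it is in the bin. Now the pin.

Run:
```python
from h import *
pick((.4095,.201),-.099+np.pi/2,.0825,40)
if ctrl.get_state()["opening"]>.004:
    drop((.463,-.338),.04,.134)
    cv2.imwrite("pics/w3.png",imaging.snapshot("wrist"))
```

```text
hit False
t 11.0417 open 0.006823896907657892 gf 40.26320993900299 [-0.6  0.1 -1.4]
hit False
t 14.6833 [ 0.4633936  -0.33829288  0.200909  ] [np.float64(0.0009092651918437122), np.float64(0.6928158911442843), np.float64(0.7211139286061055), np.float64(0.0001272204028396561)]
```

View pics/w3.png

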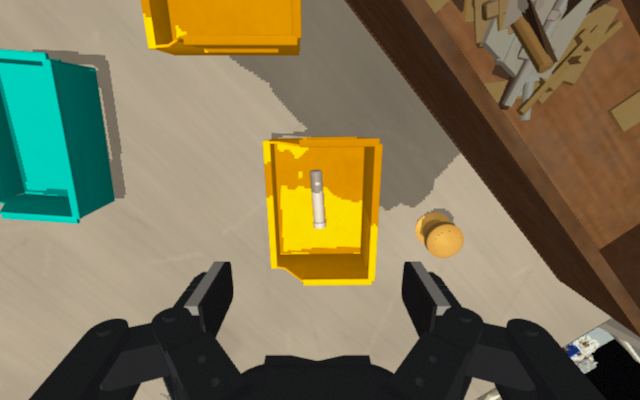

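The pin lies inside the small bin at (318,200). Next, I'll locate the left tag from both views.

```bash
cat > tag.py <<'E'
from h import *
T=([0.42029081,0.13946926,0.20009925],[0.0001056,0.039858,0.9992053,-0.0000369])
by=-.079; B=R.from_euler("z",by); ux=B.apply([1,0,0]); uy=B.apply([0,1,0])
c=lambda u,v:(150+u/4,150+v/4)
lo=(ray("wrist",(347,249.5),.026,T)+ray("wrist",(390,249.5),.026,T))/2
print("from wrist low end",(lo+ux*.0483),"width",np.linalg.norm(ray("wrist",(347,249.5),.026,T)-ray("wrist",(390,249.5),.026,T)))
lo=(ray("top",c(470,204),.026)+ray("top",c(521,208),.026))/2
print("from top low",lo+ux*.0483)
hi=ray("top",c(472,66),.079)-uy*.02; print("from top high",hi-ux*.0483)
a,b=ray("top",c(472,66),.079),ray("top",c(470,204),.026); d=a-b; print("yaw,len",np.arctan2(d[1],d[0]),np.linalg.norm(d))
E
python3 tag.py
```

```text
from wrist low end [0.51471132 0.1795154  0.026     ] width 0.03939831314302794
from top low [0.51117296 0.17813437 0.026     ]
from top high [0.51196118 0.17763459 0.079     ]
yaw,len -0.08351945288432125 0.11091703317125265
```

Run:
```python
from h import *
by=-.08; g=ctrl.grip_point_offset
Rt=R.from_euler("z",by)*R.from_euler("y",-.5)      # tag axes: x up the slope (notch), z label
Q=lambda Rtag:(Rtag*R.from_euler("y",np.pi)).as_quat(scalar_first=True)  # tool x=-tag x, y=tag y, z=-tag z
n=Rt.apply([0,0,1]); c=np.array([.514,.1785,.05]); q=Q(Rt)
ctrl.move_to(c+n*(g+.08),q); print("hit",ctrl.servo_line(c+n*g,velocity=.12,threshold=12))
effector.close(60); s=ctrl.get_state(); print(s["opening"],s["gripper_force"],s["ft_force"].round(1),s["tcp_pos"]-c-n*g)
if s["opening"]>.03:
    print("lift",ctrl.servo_line(c+n*(g+.09),velocity=.12))
    pad=np.array([.4487,.3624,.003]); q2=Q(R.from_euler("z",2.142)); h=pad+[0,0,.1+g]
    print(ctrl.ik(h,q2))
    ctrl.move_to(h+[0,0,.08],q2); ctrl.servo_line(h,velocity=.1); ctrl.hold(.3)
    s=ctrl.get_state(); print(s["time_s"],s["tcp_pos"],s["opening"],s["gripper_force"],s["ft_force"].round(1))
    a,b=imaging.snapshot("wrist"),imaging.snapshot("top")
    cv2.imwrite("pics/f.png",np.vstack([a[40:340,:600],cv2.resize(b[130:255,130:380],(600,300),interpolation=cv2.INTER_CUBIC)]))
    cv2.imwrite("pics/fs.png",imaging.snapshot("scene"))
```

```text
hit False
0.03859748252256589 57.77353227138519 [-11.3  -0.2  16.2] [-6.80637708e-05  1.55156057e-04  6.52476205e-04]
lift False
[ 0.67939824  0.43601416 -0.10190521  1.03287696  0.         -1.46260176]
21.8417 [0.44880728 0.362517   0.15722182] 0.03828048851071257 60.448468923568726 [-0.5  0.9 -0.7]
```

View pics/f.png

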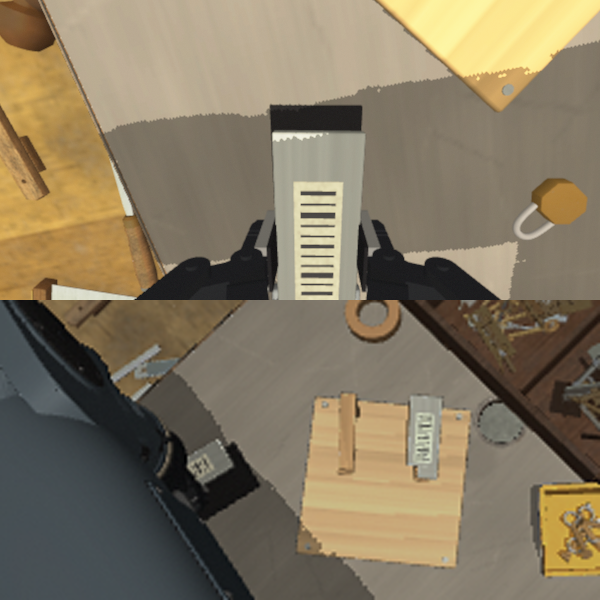

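Run:
```python
from h import *
s=ctrl.get_state(); T=(s["tcp_pos"],s["tool_rot"]); Rt=R.from_quat(T[1],scalar_first=True)
for z in(.100,.106,.112):
    P=[ray("wrist",p,z,T) for p in[(273,172),(365,172)]]; L=[ray("wrist",p,z,T) for p in[(293,222),(343.5,222)]]
    print(z,[Rt.inv().apply(p-T[0]).round(4) for p in P],"w",np.linalg.norm(P[0]-P[1]).round(4),"label",Rt.inv().apply(L[0]-T[0])[0].round(4),np.linalg.norm(L[0]-L[1]).round(4))
```

```text
0.1 [array([ 0.0544, -0.0192,  0.057 ]), array([0.0544, 0.021 , 0.057 ])] w 0.0402 label 0.031 0.0233
0.106 [array([ 0.0557, -0.0183,  0.051 ]), array([0.0556, 0.02  , 0.051 ])] w 0.0383 label 0.0334 0.0222
0.112 [array([ 0.0569, -0.0174,  0.045 ]), array([0.0569, 0.019 , 0.045 ])] w 0.0364 label 0.0357 0.0211
```

View pics/fs.png

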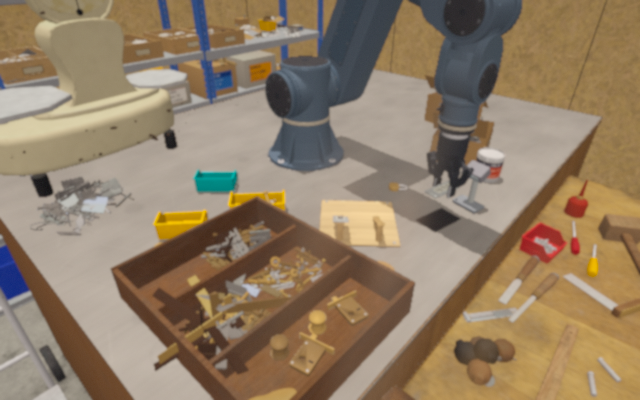

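Run:
```python
from h import *
im=cv2.imread("pics/f.png")[:300]; g=cv2.cvtColor(im,cv2.COLOR_BGR2GRAY).astype(int); hs=cv2.cvtColor(im,cv2.COLOR_BGR2HSV)
for r in range(128,215,6): 
    row=g[r]; d=np.diff(row); print(r+40,[(int(i),int(d[i])) for i in range(255,380) if abs(d[i])>14])
print("col320",g[120:145,320])
```

```text
168 [(269, -25), (270, -46), (360, 58), (361, 30)]
174 [(269, -20), (271, 87), (272, 56), (316, -18), (318, 23), (321, -28), (322, -45), (325, 21), (326, 17), (327, -19), (328, -21), (364, -23), (365, -19)]
180 [(270, -25), (271, 80), (272, 51), (273, -23), (275, 35), (278, -27), (279, -48), (282, 29), (283, 22), (284, -22), (285, -26), (300, 28), (302, -27), (364, -21)]
186 [(270, -26), (271, 33), (272, 38), (363, -23), (364, -19)]
192 [(270, -20), (271, 25), (272, 35), (363, -29), (364, -19)]
198 [(272, 37), (273, 28), (363, -20)]
204 [(271, -21), (272, 29), (273, 38), (362, -25), (363, -17)]
210 [(271, -22), (272, 33), (273, 38), (362, -30), (363, -20)]
216 [(271, -18), (272, 26), (273, 36), (361, -18), (362, -19)]
222 [(273, 33), (274, 23), (292, 21), (293, 19), (342, -19), (343, -17), (361, -27), (362, -18)]
228 [(273, 27), (274, 35), (292, 21), (293, 24), (342, -30), (361, -21), (362, -15)]
234 [(273, 25), (274, 31), (292, 25), (293, 27), (299, -53), (300, -94), (334, 42), (335, 73), (336, 29), (341, -20), (342, -33), (360, -20), (361, -18)]
240 [(273, 26), (274, 31), (292, 21), (293, 24), (341, -26), (342, -27), (360, -28), (361, -19)]
246 [(273, 19), (274, 22), (293, 24), (335, 17), (341, -30), (342, -27), (360, -20)]
252 [(274, 29), (275, 21), (292, 15), (293, 30), (299, -36), (300, -31), (334, 31), (335, 22), (341, -29), (342, -15), (359, -27), (360, -26)]
col320 [ 36  34  33  32  32  32  32  31  32  32  75 103 145 202 233 232 199 166
 166 166 167 166 165 166 165]
```

The held tag is level to about 0.01 rad, centred to about 1 mm along its length, and about 9.6 cm over the pad. The scene view shows the other things unmoved, so I'm handing in.

```bash
python3 -c "
from station import order
print(order.job_done())"
```

```text
the job is handed in; nothing more can be done
None
```

The job is handed in: the nut is in the large bin and the pin in the small bin. The left-hand tag is held level, label up, about 10 cm over the pad with its notched end towards the reader's head. It took about 22 s of robot time.

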